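# Reset the tripped throwing wheel

### The arm

A 7-joint arm with a two-finger parallel gripper is mounted at the origin on the work surface. World frame = base frame: x ahead of the robot, y to its left, z up, the work surface at z = 0. Lengths are in m, angles in rad, forces in N, time in s.
With the tool pointing down it reaches from about 0.425 to 0.875 m from the base axis. Payload 4.7 kg.
Tool frame: the origin (TCP) lies midway between the tips of the shut fingers; the grasp point (between the pads) lies 19 mm behind it; x points along the fingers, y is the direction in which the jaws open and shut, and the axes are right-handed (so a half turn about x gives the same grasp; the last joint's range is limited). The gripper opens to 87 mm and grips with 3 to 60 N. Pads are 19 mm wide; open, the fingers measure 117 mm over their backs; the gripper's body (75 mm by 190 mm) begins 51 mm behind the grasp point.
Start: joints at [1.251, 0.321, -0.07, 1.45, 0.023, 1.371, -0.057], TCP at [0.213, -0.614, 0.188] pointing down, gripper open.
Joint ranges: [-2.86, 2.86], [-0.3, 2.09], [-1.38, 1.24], [0.06, 2.45], [-1.56, 4.7], [0.09, 2.05], [-2.69, 2.69]. Speed limits (rad/s): [2.57, 2.57, 3.14, 3.14, 3.14, 3.14, 3.14].

### API

Orientations are given as a rotation vector (axis times angle).
In Python, from bench import ctrl gives the robot as it stands. The module is installed in compiled form; this text tells all that it offers.
- The arm moves only by the tool servo_tool, never from a script. Its arguments are lists of equal length, an entry for each row: "dp": the shift along the tool's x, y, z in units of 25 mm (1.0 is 25 mm), a list of three; "yaw": the turn about the tool's x in units of 6 degrees (1.0 is 6 degrees). A call has exactly 5 rows; each row shifts and turns the commanded pose from where the row before left it, along the tool's axes as they then stand; what a row does not reach is not made up. A row lasts 1/10 s, in which the tool goes at most 50 mm and 8.59 degrees, less where a joint would pass 70% of its speed; a pose out of reach is approached as far as the arm can. A call is refused whole if a number of a shift passes 1 or a number of a turn 1, either way. A call with a gripper value outside its range is refused whole. "fingers" is the opening, from 0 (shut) to 1 (fully open), set as the call begins (left out, the last holds). The fingers move at their own pace and stop on an object; "grip_force" is the grip in N (left out, the last holds). Time passes only in rows, so rows that do not move let the fingers close, or fill a call up. It gives the time, the measured TCP pose, the force and the opening at its end, in the units of the state.
- ctrl.get_state(): the state, without advancing time (a new reading comes with each control period).
- ctrl.get_image(name): name is "scene" or "top" or "wrist"; returns (picture, depth): 480x640x3 uint8, red, green, blue; 480x640 float32, m along the optical axis (not along the pixel's ray), 0 where there is no reading.
- ctrl.camera_info(name): a dict with "fx", "fy", "cx", "cy" (pixels), "distortion" ([k1, k2, p1, p2, k3] as OpenCV has them; the pictures are not rectified), "extrinsics" (4x4, takes a point from world to camera coordinates); the wrist camera has in their place "hand_eye" (4x4, takes a point from camera to tool coordinates, whose origin is the TCP and whose axes are the tool frame's). Camera axes: x right, y down, z forward; pixel columns grow to the right and rows downward; lengths in m; the calibration is good to about 2 mm. A picture is of the moment at which its call begins: read the wrist's pose just before it. camera_info takes no time and is no camera call.
- ctrl.close_job(): hands the job in, once; it reports no verdict.
Trained networks look in the newest picture that a camera, given by its name, has taken for a name from the list of things; names that differ only in an ending like _2 or _b are one class to them, and where a whole thing is asked for, a point or a joint stands for the part that bears it (a point fixed in the world has none). Each returns a list of dicts, best first, with "score" (0 to 1); they miss things now and then, are a little off and sometimes report something else, mostly with a low value. They report only what shows in the picture. A call takes as long as a camera call.
- ctrl.search_frame(camera, label): "extent" ([left, top, right, bottom] in pixels, round what is visible of it).
- ctrl.cut_out(camera, label): "region" (480x640 bool, what is visible of it) and "extent" ([left, top, right, bottom] in pixels, round what is visible of it).
The state is a dict: "time": time; "joint_positions": joint angles; "qd": joint speeds; "joint_torque": joint torques, N m; "position": TCP position; "tool_rot": TCP orientation; "ft_force": force on the tool from outside, world axes, zero at the start; "torque": the same for the moment, N m; "grip_width": opening from 0.0 (shut) to 1.0 (fully open).
Only numpy, scipy, OpenCV 4.12 (cv2) and the standard library are available. Lean on these libraries where they do the work, as an engineer would, in place of code of your own. Each camera call takes 0.05 s, during which the arm holds its last target.

### The job

Two throwing-wheel control boxes stand on the bench; the one with the red lamp has tripped. On that box push the yellow dust cover aside with the fingertips, reach into the well beneath it to press the sunken white reset button fully down for a moment, then let it up and push the cover fully closed again. Do not work the green-lamp box, and leave the mug, the jar and the wooden rib standing where they are, neither pushed nor lifted.

Things in the scene. Friction and masses are not known exactly. Their poses are not given: they have to be found in the camera images.
- box_red: blue metal control box of a throwing wheel, fixed to the bench, with a red lamp (dome 24 mm across, 18 mm tall) on the corner of its top at (-56, -110) mm. 150 mm along its x, 260 mm along its y, 75 mm high. Origin: centre of its underside; x points away from the robot at yaw 0, z up
- red_well (a point): centre of the mouth of the square well in the top of the red-lamp box, level with the box's top face, at (15, -40, 75) mm in the box frame. The well is 46 mm square (sides along the box's x and y), 38 mm deep to its floor; same axes as the box
- red_button_top (a point): centre of the top face of the sunken white reset button in that well: 26 mm across, 24 mm below the box's top face when up, it goes straight down 6 mm; moves with the button
- red_cover_mid (a point): centre of the yellow dust cover of the red-lamp box: a solid slab 96 mm along the box's x, 90 mm along the box's y, 16 mm thick, whose underside runs 1.5 mm above the box's top face; centred over the well when closed; it moves with the cover
- red_cover (a joint): how far (m) the yellow cover of the red-lamp box has slid along the box's +y, away from the lamp's end: 0 closed, 0.08 fully open (end stop); the well is clear from 0.068. It starts shut or ajar by up to 0.02. It slides with about 1.5 N of friction and stays where it is left; it cannot be lifted
- red_button (a joint): how far (m) the reset button of the red-lamp box is pressed: 0 up, 0.006 fully down; sprung, 2 N to start and 5 N fully down, it comes back up when let go
- box_green: blue metal control box of a throwing wheel, fixed to the bench, with a green lamp (dome 24 mm across, 18 mm tall) on the corner of its top at (-56, -110) mm. 150 mm along its x, 260 mm along its y, 75 mm high. Origin: centre of its underside; x points away from the robot at yaw 0, z up
- green_well (a point): centre of the mouth of the square well in the top of the green-lamp box, level with the box's top face, at (15, -40, 75) mm in the box frame. The well is 46 mm square (sides along the box's x and y), 38 mm deep to its floor; same axes as the box
- green_button_top (a point): centre of the top face of the sunken white reset button in that well: 26 mm across, 24 mm below the box's top face when up, it goes straight down 6 mm; moves with the button
- green_cover_mid (a point): centre of the yellow dust cover of the green-lamp box: a solid slab 96 mm along the box's x, 90 mm along the box's y, 16 mm thick, whose underside runs 1.5 mm above the box's top face; centred over the well when closed; it moves with the cover
- green_cover (a joint): how far (m) the yellow cover of the green-lamp box has slid along the box's +y, away from the lamp's end: 0 closed, 0.08 fully open (end stop); the well is clear from 0.068. It starts shut or ajar by up to 0.02. It slides with about 1.5 N of friction and stays where it is left; it cannot be lifted
- green_button (a joint): how far (m) the reset button of the green-lamp box is pressed: 0 up, 0.006 fully down; sprung, 2 N to start and 5 N fully down, it comes back up when let go
- mug_mid (a point): centre, half-way up, of a loose white mug 76 mm across and 85 mm tall, with a handle, standing on the bench beyond the red-lamp box
- jar_mid (a point): centre, half-way up, of a loose amber glaze jar 64 mm across and 85 mm tall, standing on the bench beyond the green-lamp box
- rib_mid (a point): centre of a loose wooden potter's rib, a flat bar 45 x 100 x 10 mm, lying on the bench on the robot's side of the red-lamp box

How it is judged:
By the outcome, as a careful person would: the job done as asked, in the order asked, and still so for the second after the job is handed in, with the robot touching nothing.
It also fails if it takes over 48 s, if anything falls off the work surface, if the arm or the gripper's body presses on something with over 40 N, if the wrist force passes 120 N, or if a joint passes its speed limit or range.

## Working session

There is one attempt and no reset: what is moved stays moved. The work goes in short steps, Python scripts to look and compute and a tool call to move; the robot and the scene stay as the last step left them, time stands still between calls to the robot, and variables do not carry over. Pictures are saved under pics/ and viewed, and the job is handed in when it is done.

Besides the shell and the picture viewer there is one more tool, called after "Request:" as name(argument=value, ...) on one line, values as JSON. servo_tool: Moves the arm, as the interface text tells. Its arguments: {"type":"object","properties":{"dp":{"type":"array","items":{"type":"array","items":{"type":"number"}}},"yaw":{"type":"array","items":{"type":"number"}},"fingers":{"type":"number"},"grip_force":{"type":"number"}},"required":["dp","yaw"]}

```bash
mkdir -p pics; cat > h.py <<'E'
from bench import ctrl
import numpy as np, cv2
from scipy.spatial.transform import Rotation as R
def save(n,f): 
    p,d=ctrl.get_image(n); cv2.imwrite('pics/'+f,p[:,:,::-1]); np.save('pics/'+f+'.npy',d); return p,d
def world(cam,us,vs,zs):
    i=ctrl.camera_info(cam); K=np.array([[i['fx'],0,i['cx']],[0,i['fy'],i['cy']],[0,0,1]])
    n=cv2.undistortPoints(np.c_[us,vs].astype(float).reshape(-1,1,2),K,np.array(i['distortion'])).reshape(-1,2)
    P=np.c_[n*np.array(zs)[:,None],zs]
    if 'extrinsics' in i: T=np.linalg.inv(np.array(i['extrinsics']))
    else:
        s=ctrl.get_state(); W=np.eye(4); W[:3,:3]=R.from_rotvec(s['tool_rot']).as_matrix(); W[:3,3]=s['position']; T=W@np.array(i['hand_eye'])
    return P@T[:3,:3].T+T[:3,3]
E
python3 - <<'E'
from h import *
s=ctrl.get_state(); print(s); print(R.from_rotvec(s['tool_rot']).as_matrix().round(3))
save('scene','s0.png'); 
for c in ['top']:
    p,d=save(c,'t0.png')
    for l in ['box_red','red_cover_mid','box_green','mug_mid','jar_mid','rib_mid']:
        for r in ctrl.cut_out(c,l)[:2]:
            m=r['region']&(d>0); v,u=np.nonzero(m); 
            if len(u)<5: continue
            W=world(c,u,v,d[m]); print(l,round(r['score'],2),r['extent'],len(u),np.median(W,0).round(3),np.percentile(W,2,axis=0).round(3),np.percentile(W,98,axis=0).round(3))
E
```

```text
{'time': 0.0, 'joint_positions': array([ 1.25107704,  0.32180719, -0.07007045,  1.45168935,  0.0226047 ,
        1.37081037, -0.05689905]), 'qd': array([-0.00030705, -0.00132105, -0.00043151,  0.0007194 , -0.00145823,
        0.00030502,  0.00136244]), 'joint_torque': array([-3.05006843e-04, -4.91294432e+01, -4.03828695e-01, -3.12533247e+01,
       -6.38627680e-02,  4.36140457e-02,  1.69376176e-04]), 'position': array([ 0.21270621, -0.61354207,  0.18666455]), 'tool_rot': array([ 2.04081656,  0.34587092, -2.04170166]), 'ft_force': array([ 0.71409765, -0.28763217,  0.2524278 ]), 'torque': array([-0.02523846, -0.01356612, -0.01961227]), 'grip_width': 1.0023392392348045}
[[-0.001  0.328 -0.945]
 [ 0.002 -0.945 -0.328]
 [-1.    -0.002  0.   ]]
box_red 0.9 [129.4, 155.9, 268.3, 276.4] 10803 [0.57  0.207 0.075] [0.497 0.086 0.036] [0.647 0.338 0.094]
red_cover_mid 0.76 [181.6, 201.6, 232.5, 251.3] 2358 [0.582 0.19  0.092] [0.537 0.148 0.087] [0.629 0.232 0.096]
red_cover_mid 0.43 [128.9, 152.8, 267.6, 276.6] 10966 [0.57  0.207 0.075] [0.497 0.086 0.025] [0.65  0.338 0.094]
box_green 0.84 [336.2, 173.1, 477.4, 295.5] 10934 [ 0.515 -0.187  0.075] [ 0.441 -0.315  0.031] [ 0.591 -0.062  0.095]
mug_mid 0.66 [166.5, 137.2, 228.9, 183.8] 1604 [0.726 0.208 0.032] [ 0.681  0.163 -0.   ] [0.751 0.264 0.086]
jar_mid 0.83 [379.8, 168.6, 417.6, 203.9] 1024 [ 0.655 -0.175  0.083] [ 0.63  -0.206  0.001] [ 0.686 -0.149  0.088]
rib_mid 0.63 [195.1, 295.5, 243.5, 326.1] 1132 [0.419 0.184 0.009] [ 0.393  0.137 -0.001] [0.445 0.232 0.013]
```

View pics/t0.png

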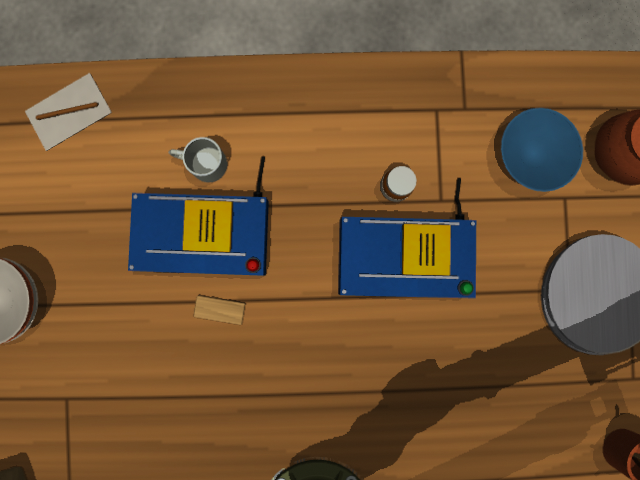

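View pics/s0.png

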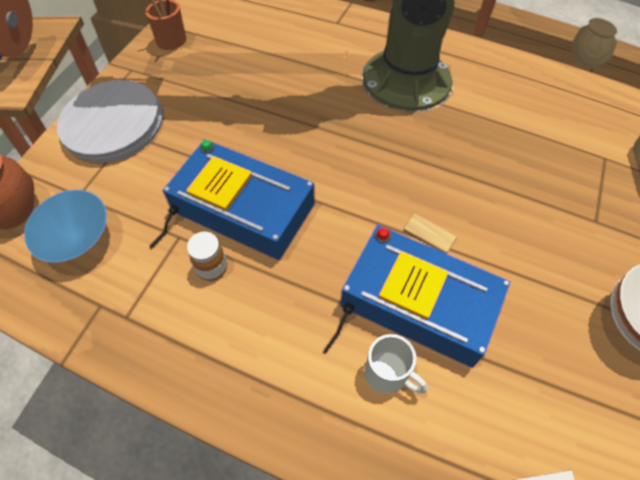

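```bash
python3 - <<'E'
from h import *
d=np.load('pics/t0.png.npy'); p=cv2.imread('pics/t0.png')[:,:,::-1].astype(int)
v,u=np.mgrid[130:300,110:300]; v=v.ravel();u=u.ravel(); z=d[v,u]; k=z>0; u,v,z=u[k],v[k],z[k]
W=world('top',u,v,z); c=p[v,u]
yel=(c[:,0]>140)&(c[:,1]>110)&(c[:,2]<100)&(W[:,2]>0.08)
blue=(c[:,2]>c[:,0]+20)&(abs(W[:,2]-0.075)<.006)
red=(c[:,0]>c[:,1]+70)&(c[:,0]>c[:,2]+70)&(W[:,2]>0.076)
for n,m in [('yel',yel),('top',blue|yel),('red',red)]:
    X=W[m]; r=cv2.minAreaRect((X[:,:2]*1000).astype(np.float32)); print(n,m.sum(),r,X.mean(0).round(4))
E
```

```text
yel 2035 ((619.4435424804688, 191.79466247558594), (90.728515625, 171.29022216796875), 89.85260009765625) [0.583  0.1912 0.0916]
top 9233 ((599.0847778320312, 212.7322540283203), (260.14508056640625, 208.96853637695312), 86.57410430908203) [0.5686 0.2158 0.0781]
red 89 ((505.458984375, 106.93205261230469), (20.368497848510742, 16.929515838623047), 88.6462631225586) [0.5056 0.107  0.0896]
```

```bash
python3 - <<'E'
from h import *
d=np.load('pics/t0.png.npy'); p=cv2.imread('pics/t0.png')[:,:,::-1].astype(int)
hsv=cv2.cvtColor(p.astype(np.uint8),cv2.COLOR_RGB2HSV)
v,u=np.mgrid[130:300,110:300]; v=v.ravel();u=u.ravel(); z=d[v,u]; k=z>0; u,v,z=u[k],v[k],z[k]
W=world('top',u,v,z); H=hsv[v,u]
yel=(abs(H[:,0].astype(int)-25)<8)&(H[:,1]>180)&(W[:,2]>0.08)
blue=(abs(H[:,0].astype(int)-112)<15)&(H[:,1]>120)&(abs(W[:,2]-0.075)<.006)
def big(m):
    M=np.zeros((480,640),np.uint8); M[v[m],u[m]]=1; M=cv2.morphologyEx(M,cv2.MORPH_CLOSE,np.ones((3,3)));M=cv2.morphologyEx(M,cv2.MORPH_OPEN,np.ones((7,7)))
    n,l,s,c=cv2.connectedComponentsWithStats(M); j=1+np.argmax(s[1:,4]); return (l==j)[v,u]
for n,m in [('yel',big(yel)),('top',big(blue|yel))]:
    X=W[m]; r=cv2.minAreaRect((X[:,:2]*1000).astype(np.float32)); print(n,m.sum(),r,X.mean(0).round(4),np.median(X[:,2]))
    P=X[:,:2]; 
    for nm,a,b in [('xlo',0,-1),('xhi',0,1),('ylo',1,-1),('yhi',1,1)]:
        o=P[:,1-a]; bins=np.linspace(o.min()+.02,o.max()-.02,20); e=[]
        for q in bins:
            s=P[abs(o-q)<.004][:,a]; e.append(s.max() if b>0 else s.min())
        f=np.polyfit(bins,e,1); print(nm,'slope',f[0].round(4),'mid',np.polyval(f,bins.mean()).round(4))
E
```

```text
yel 2383 ((582.8311767578125, 191.19821166992188), (89.30623626708984, 95.3023910522461), 86.29564666748047) [0.5824 0.1905 0.0916] 0.09163560409175964
xlo slope 0.0764 mid 0.5357
xhi slope 0.0362 mid 0.6297
ylo slope -0.0639 mid 0.1467
yhi slope -0.0684 mid 0.2351
top 9179 ((568.937255859375, 214.52439880371094), (260.2042541503906, 148.4393310546875), 86.63661193847656) [0.5677 0.2156 0.0787] 0.07512516763132493
xlo slope -0.0125 mid 0.4987
xhi slope 0.0665 mid 0.6345
ylo slope -0.1155 mid 0.0868
yhi slope -0.0349 mid 0.3432
```

```bash
cat > plan.py <<'E'
from h import *
import sys,json
C=np.array([.569,.2145]); Y=-np.radians(3.4)
B=np.array([[np.cos(Y),-np.sin(Y)],[np.sin(Y),np.cos(Y)]])
def box2w(x,y): return C+B@np.array([x,y])/1000
def w2box(p): return B.T@(np.array(p[:2])-C)*1000
def cur():
    s=ctrl.get_state(); M=R.from_rotvec(s['tool_rot']).as_matrix(); return s['position'],np.arctan2(M[1,1],M[0,1]),s
def plan(xy,z,th=Y,n=5):
    p,t,_=cur(); dt=(th-t+np.pi)%(2*np.pi)-np.pi; T=np.r_[xy,z]; d=(T-p)/n; dp=[];yw=[]
    for i in range(n):
        a=t+dt*(i+.0)/n
        c,s=np.cos(a),np.sin(a); v=np.array([-d[2],c*d[0]+s*d[1],s*d[0]-c*d[1]])/.025
        dp.append([round(float(q),2) for q in v]); yw.append(round(float(-np.degrees(dt)/n/6),2))
    for i in range(0,n,5): print('dp',dp[i:i+5],'yaw',yw[i:i+5])
    print(max(map(max,np.abs(dp))))
E
python3 -c "
from plan import *
plan(box2w(15,-95),.16,n=40)"
```

```text
dp [[0.03, -0.57, -0.59], [0.03, -0.56, -0.6], [0.03, -0.54, -0.62], [0.03, -0.52, -0.63], [0.03, -0.5, -0.65]] yaw [-0.28, -0.28, -0.28, -0.28, -0.28]
dp [[0.03, -0.48, -0.66], [0.03, -0.46, -0.68], [0.03, -0.44, -0.69], [0.03, -0.42, -0.7], [0.03, -0.4, -0.71]] yaw [-0.28, -0.28, -0.28, -0.28, -0.28]
dp [[0.03, -0.38, -0.73], [0.03, -0.36, -0.74], [0.03, -0.33, -0.75], [0.03, -0.31, -0.76], [0.03, -0.29, -0.77]] yaw [-0.28, -0.28, -0.28, -0.28, -0.28]
dp [[0.03, -0.27, -0.77], [0.03, -0.24, -0.78], [0.03, -0.22, -0.79], [0.03, -0.2, -0.79], [0.03, -0.17, -0.8]] yaw [-0.28, -0.28, -0.28, -0.28, -0.28]
dp [[0.03, -0.15, -0.8], [0.03, -0.13, -0.81], [0.03, -0.1, -0.81], [0.03, -0.08, -0.82], [0.03, -0.06, -0.82]] yaw [-0.28, -0.28, -0.28, -0.28, -0.28]
dp [[0.03, -0.03, -0.82], [0.03, -0.01, -0.82], [0.03, 0.02, -0.82], [0.03, 0.04, -0.82], [0.03, 0.06, -0.82]] yaw [-0.28, -0.28, -0.28, -0.28, -0.28]
dp [[0.03, 0.09, -0.81], [0.03, 0.11, -0.81], [0.03, 0.14, -0.81], [0.03, 0.16, -0.8], [0.03, 0.18, -0.8]] yaw [-0.28, -0.28, -0.28, -0.28, -0.28]
dp [[0.03, 0.21, -0.79], [0.03, 0.23, -0.79], [0.03, 0.25, -0.78], [0.03, 0.28, -0.77], [0.03, 0.3, -0.76]] yaw [-0.28, -0.28, -0.28, -0.28, -0.28]
0.82
```

Request:
servo_tool(dp=[[0,-0.57,-0.6],[0,-0.56,-0.6],[0,-0.54,-0.62],[0,-0.52,-0.63],[0,-0.5,-0.65]], yaw=[-0.3,-0.3,-0.3,-0.3,-0.3], fingers=0, grip_force=10)

```text
time: 0.9
position: [0.2588, -0.5214, 0.1878]
tool_rot: [1.946, 0.488, -1.946]
ft_force: [0.3, 0.4, -0.3]
grip_width: 0.63
```

Request:
servo_tool(dp=[[0,-0.48,-0.66],[0,-0.46,-0.68],[0,-0.44,-0.7],[0,-0.42,-0.7],[0,-0.4,-0.7]], yaw=[-0.3,-0.3,-0.3,-0.3,-0.3])

```text
time: 1.4
position: [0.3035, -0.4285, 0.1878]
tool_rot: [1.847, 0.623, -1.847]
ft_force: [-0.1, 1.2, -0.0]
grip_width: 0.17
```

Request:
servo_tool(dp=[[0,-0.38,-0.73],[0,-0.36,-0.74],[0,-0.33,-0.75],[0,-0.3,-0.76],[0,-0.3,-0.77]], yaw=[-0.3,-0.3,-0.3,-0.3,-0.3])

```text
time: 1.9
position: [0.3473, -0.3357, 0.1878]
tool_rot: [1.745, 0.746, -1.745]
ft_force: [-0.1, -1.0, -0.6]
grip_width: 0.007
```

Request:
servo_tool(dp=[[0,-0.27,-0.77],[0,-0.24,-0.78],[0,-0.22,-0.8],[0,-0.2,-0.8],[0,-0.17,-0.8]], yaw=[-0.3,-0.3,-0.3,-0.3,-0.3])

```text
time: 2.4
position: [0.3902, -0.2423, 0.1877]
tool_rot: [1.64, 0.859, -1.64]
ft_force: [0.1, 0.1, 0.9]
grip_width: 0.006
```

Request:
servo_tool(dp=[[0,-0.15,-0.8],[0,-0.13,-0.8],[0,-0.1,-0.8],[0,-0.08,-0.82],[0,-0.06,-0.82]], yaw=[-0.3,-0.3,-0.3,-0.3,-0.3])

```text
time: 2.9
position: [0.4315, -0.1492, 0.1878]
tool_rot: [1.532, 0.962, -1.532]
ft_force: [0.7, -0.9, -0.9]
grip_width: 0.005
```

```bash
python3 -c "
from plan import *
p,t,s=cur(); print(p,np.degrees(t),s['time'])
plan(box2w(15,-95),.16,n=15)"
```

```text
[ 0.431503   -0.14920039  0.18776404] -25.72582152656224 2.9
dp [[0.07, 0.04, -0.81], [0.07, 0.06, -0.81], [0.07, 0.08, -0.81], [0.07, 0.11, -0.81], [0.07, 0.13, -0.8]] yaw [-0.25, -0.25, -0.25, -0.25, -0.25]
dp [[0.07, 0.15, -0.8], [0.07, 0.17, -0.8], [0.07, 0.19, -0.79], [0.07, 0.21, -0.79], [0.07, 0.23, -0.78]] yaw [-0.25, -0.25, -0.25, -0.25, -0.25]
dp [[0.07, 0.25, -0.78], [0.07, 0.27, -0.77], [0.07, 0.29, -0.76], [0.07, 0.31, -0.75], [0.07, 0.33, -0.75]] yaw [-0.25, -0.25, -0.25, -0.25, -0.25]
0.81
```

Request:
servo_tool(dp=[[0.05,0.04,-0.8],[0.05,0.06,-0.8],[0.05,0.08,-0.8],[0.05,0.1,-0.8],[0.05,0.13,-0.8]], yaw=[-0.25,-0.25,-0.25,-0.25,-0.25])

```text
time: 3.4
position: [0.48, -0.0611, 0.1813]
tool_rot: [1.44, 1.041, -1.44]
ft_force: [-0.4, 0.2, 0.1]
grip_width: 0.005
```

Request:
servo_tool(dp=[[0.05,0.15,-0.8],[0.05,0.17,-0.8],[0.05,0.2,-0.8],[0.05,0.2,-0.8],[0.05,0.23,-0.8]], yaw=[-0.25,-0.25,-0.25,-0.25,-0.25])

```text
time: 3.9
position: [0.5294, 0.0291, 0.1751]
tool_rot: [1.346, 1.114, -1.346]
ft_force: [0.8, 0.2, 0.3]
grip_width: 0.005
```

Request:
servo_tool(dp=[[0.05,0.25,-0.8],[0.05,0.27,-0.77],[0.05,0.3,-0.76],[0.05,0.3,-0.75],[0.05,0.3,-0.7]], yaw=[-0.25,-0.25,-0.25,-0.25,-0.25])

```text
time: 4.4
position: [0.5775, 0.1181, 0.1686]
tool_rot: [1.251, 1.182, -1.251]
ft_force: [0.7, -0.6, -0.2]
grip_width: 0.002
```

```bash
python3 - <<'E'
from plan import *
p,t,s=cur(); print(p,np.degrees(t),w2box(p),s['time'])
save('wrist','w1.png'); save('top','t1.png')
plan(box2w(15,-95),.083,n=5)
E
```

```text
[0.57752419 0.11812875 0.168644  ] -3.2631222390835104 [ 14.22461284 -95.69608423] 4.4
dp [[0.68, 0.01, 0.01], [0.68, 0.01, 0.01], [0.68, 0.01, 0.01], [0.68, 0.01, 0.01], [0.68, 0.01, 0.01]] yaw [0.01, 0.01, 0.01, 0.01, 0.01]
0.68
```

View pics/w1.png

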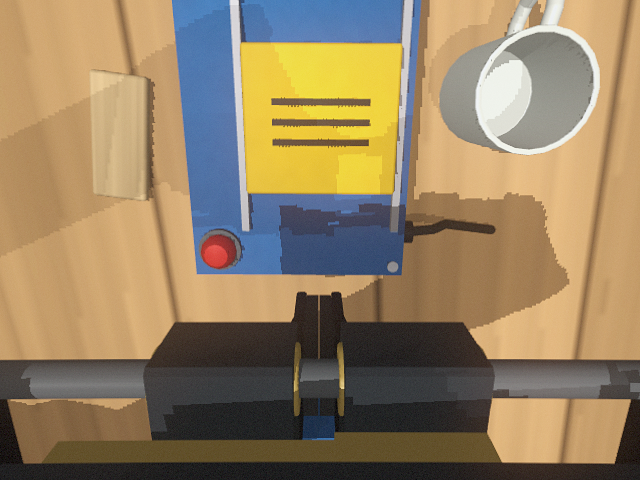

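View pics/t1.png

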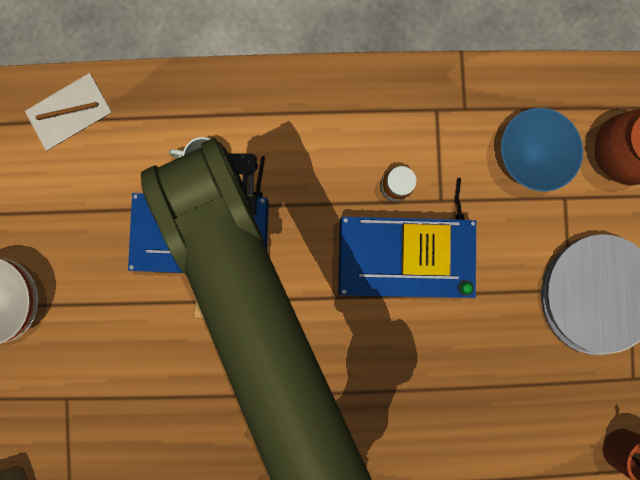

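```bash
python3 - <<'E'
from plan import *
d=np.load('pics/w1.png.npy'); p=cv2.imread('pics/w1.png'); hsv=cv2.cvtColor(p,cv2.COLOR_BGR2HSV).astype(int)
def W(m):
    v,u=np.nonzero(m&(d>0)); return world('wrist',u,v,d[v,u])
roi=np.zeros((480,640),bool); roi[:285,160:430]=1
yel=roi&(abs(hsv[...,0]-26)<8)&(hsv[...,1]>150)
X=W(yel); X=X[X[:,2]>.08]; 
Xb=np.array([w2box(q) for q in X]); print('cover z',np.median(X[:,2]),'box lo',np.percentile(Xb,1,axis=0),'hi',np.percentile(Xb,99,axis=0), cv2.minAreaRect((X[:,:2]*1000).astype(np.float32)))
red=roi&((hsv[...,0]<8)|(hsv[...,0]>172))&(hsv[...,1]>150); red[:220]=0
X=W(red); X=X[X[:,2]>.078]; Xb=np.array([w2box(q) for q in X]); print('lamp',np.percentile(Xb,2,axis=0),np.percentile(Xb,98,axis=0),X[:,2].max())
blue=roi&(abs(hsv[...,0]-110)<15)&(hsv[...,1]>100); X=W(blue); X=X[abs(X[:,2]-.075)<.006];Xb=np.array([w2box(q) for q in X]); print('top',np.median(X[:,2]),np.percentile(Xb,1,axis=0),np.percentile(Xb,99,axis=0))
m=np.zeros_like(roi); m[220:245,410:500]=1; m&=p.sum(2)<160; X=W(m); print('cord',X.min(0),X.max(0))
E
```

```text
cover z 0.09245737912962654 box lo [-33.14575636 -61.43871653] hi [59.97223648 25.81935198] ((581.3801879882812, 195.69422912597656), (89.64075469970703, 95.78112030029297), 86.45655059814453)
lamp [ -67.56843406 -115.01577283] [-46.61642418 -94.50693241] 0.09389399383955371
top 0.07493824824935255 [ -75.62358201 -124.47763861] [72.08163682 51.34258969]
cord [0.64825564 0.09101091 0.00481993] [0.727677   0.1127338  0.03977078]
```

Request:
servo_tool(dp=[[0.7,0,0],[0.7,0,0],[0.7,0,0],[0.7,0,0],[0.6,0,0]], yaw=[0,0,0,0,0])

```text
time: 5.0
position: [0.5765, 0.1155, 0.0829]
tool_rot: [1.252, 1.18, -1.254]
ft_force: [-0.1, 0.2, -0.0]
grip_width: 0.004
```

```bash
python3 - <<'E'
from plan import *
p,t,s=cur(); print(p,np.degrees(t),w2box(p),s['time'],s['ft_force'])
E
```

```text
[0.57652214 0.1155477  0.08287054] -3.427858616142062 [ 13.37739952 -98.33201195] 5.0 [-0.11422214  0.16791417 -0.00659073]
```

Request:
servo_tool(dp=[[0,0,-0.3],[0,0,-0.3],[0,0,-0.3],[0,0,-0.3],[0,0,-0.3]], yaw=[0,0,0,0,0])

```text
time: 5.5
position: [0.5794, 0.155, 0.0847]
tool_rot: [1.253, 1.18, -1.251]
ft_force: [-0.2, 0.9, -0.7]
grip_width: 0.003
```

Request:
servo_tool(dp=[[0,0,-0.3],[0,0,-0.3],[0,0,-0.3],[0,0,-0.2],[0,0,-0.2]], yaw=[0,0,0,0,0])

```text
time: 6.0
position: [0.5809, 0.1867, 0.0839]
tool_rot: [1.252, 1.181, -1.252]
ft_force: [-0.5, -0.1, -0.6]
grip_width: 0.006
```

Request:
servo_tool(dp=[[0,0,-0.1],[0,0,-0.1],[0,0,-0.1],[0,0,-0.1],[0,0,0]], yaw=[0,0,0,0,0])

```text
time: 6.5
position: [0.5815, 0.1966, 0.084]
tool_rot: [1.252, 1.181, -1.252]
ft_force: [-1.1, 0.1, 0.6]
grip_width: 0.005
```

```bash
python3 - <<'E'
from plan import *
p,t,s=cur(); print(p,np.degrees(t),w2box(p),s['time'],s['ft_force'])
E
```

```text
[0.58148388 0.1965897  0.08398735] -3.3557127945802425 [ 13.52410153 -17.1383987 ] 6.5 [-1.13197562  0.06320687  0.57154864]
```

Request:
servo_tool(dp=[[0,0,-0.1],[0,0,-0.1],[0,0,0],[0,0,0],[0,0,0]], yaw=[0,0,0,0,0])

```text
time: 7.0
position: [0.5818, 0.2011, 0.0839]
tool_rot: [1.252, 1.181, -1.253]
ft_force: [-0.2, 0.1, 0.5]
grip_width: 0.005
```

```bash
python3 - <<'E'
from plan import *
p,t,s=cur(); print(p,np.degrees(t),w2box(p),s['time'],s['ft_force'])
save('wrist','w2.png')
E
```

```text
[0.5818063  0.20110573 0.0839316 ] -3.375180702543452 [ 13.57812703 -12.6111969 ] 7.0 [-0.22096611  0.11789208  0.53903241]
```

View pics/w2.png

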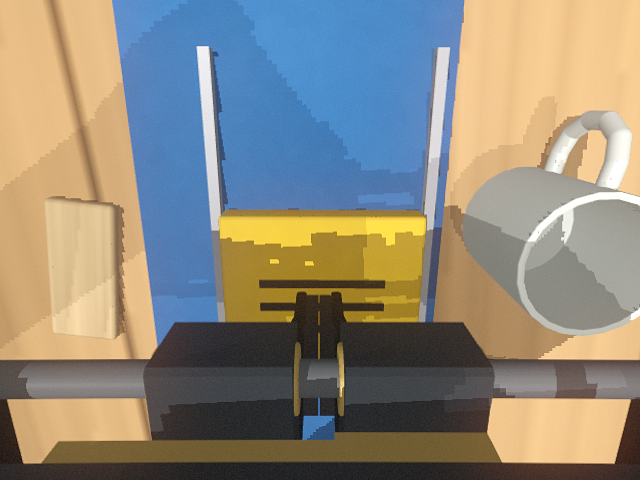

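```bash
python3 - <<'E'
from plan import *
d=np.load('pics/w2.png.npy'); p=cv2.imread('pics/w2.png'); hsv=cv2.cvtColor(p,cv2.COLOR_BGR2HSV).astype(int)
m=(abs(hsv[...,0]-26)<8)&(hsv[...,1]>150)&(d>0); m[:, :200]=0; m[:,440:]=0; m[:200]=0; m[325:]=0
v,u=np.nonzero(m); X=world('wrist',u,v,d[v,u]); X=X[X[:,2]>.085]; Xb=np.array([w2box(q) for q in X]); print(np.percentile(Xb,[1,50,99],axis=0),X[:,2].mean())
i=ctrl.camera_info('wrist'); H=np.linalg.inv(i['hand_eye']); c=H[:3,3]; print('tcp px',i['fx']*c[0]/c[2]+i['cx'],i['fy']*c[1]/c[2]+i['cy'])
E
```

```text
[[-32.35844756 -27.72837896]
 [ 14.64394825   4.08260811]
 [ 60.69149145  24.93497407]] 0.0931110788538094
tcp px 320.64277908496064 284.2540001307679
```

```bash
python3 - <<'E'
from plan import *
d=np.load('pics/w2.png.npy')
for v in range(280,330,5):
    us=np.array([302,310,320,337,345]); vs=np.full(5,v); print(v,d[vs,us].round(3),world('wrist',us,vs,d[vs,us]).round(3)[[0,2,3]].tolist())
print(ctrl.camera_info('wrist')['hand_eye'])
p,_=save('scene','s2.png'); cv2.imwrite('pics/s2c.png',cv2.resize(p[180:420,280:600,::-1],(800,600)))
E
```

```text
280 [0.203 0.202 0.204 0.203 0.203] [[0.573, 0.208, 0.093], [0.582, 0.207, 0.093], [0.59, 0.207, 0.093]]
285 [0.204 0.204 0.204 0.204 0.203] [[0.573, 0.205, 0.093], [0.582, 0.205, 0.093], [0.59, 0.204, 0.093]]
290 [0.205 0.205 0.205 0.206 0.205] [[0.573, 0.203, 0.093], [0.582, 0.202, 0.093], [0.59, 0.201, 0.092]]
295 [0.174 0.177 0.178 0.173 0.206] [[0.575, 0.214, 0.122], [0.582, 0.211, 0.118], [0.589, 0.213, 0.123]]
300 [0.168 0.173 0.173 0.17  0.207] [[0.575, 0.214, 0.128], [0.582, 0.211, 0.124], [0.589, 0.212, 0.126]]
305 [0.164 0.169 0.169 0.164 0.208] [[0.575, 0.214, 0.132], [0.582, 0.211, 0.128], [0.589, 0.213, 0.132]]
310 [0.161 0.165 0.163 0.161 0.208] [[0.575, 0.214, 0.136], [0.582, 0.212, 0.133], [0.588, 0.213, 0.136]]
315 [0.157 0.159 0.161 0.157 0.21 ] [[0.575, 0.213, 0.139], [0.582, 0.211, 0.136], [0.588, 0.213, 0.14]]
320 [0.154 0.156 0.157 0.153 0.154] [[0.575, 0.213, 0.143], [0.582, 0.211, 0.14], [0.588, 0.213, 0.144]]
325 [0.15  0.152 0.155 0.149 0.096] [[0.576, 0.213, 0.147], [0.582, 0.211, 0.143], [0.588, 0.213, 0.148]]
[[-2.86637961e-04 -3.07058931e-01  9.51690460e-01 -1.96917764e-01]
 [ 9.99999576e-01 -9.20425705e-04  4.21660977e-06 -1.05922882e-03]
 [ 8.74665614e-04  9.51690058e-01  3.07059065e-01 -8.58137661e-02]
 [ 0.00000000e+00  0.00000000e+00  0.00000000e+00  1.00000000e+00]]
```

View pics/s2c.png

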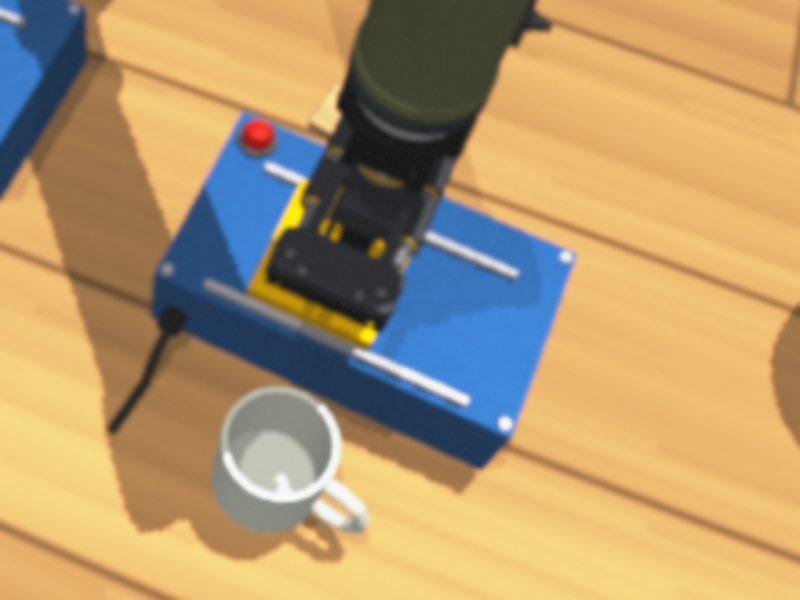

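```bash
python3 - <<'E'
from plan import *
d=np.load('pics/w1.png.npy'); i=ctrl.camera_info('wrist'); print(i['fx'],i['fy'],i['cx'],i['cy'],i['distortion'])
K=np.array([[i['fx'],0,i['cx']],[0,i['fy'],i['cy']],[0,0,1]])
for v in list(range(280,480,8)):
    us=np.array([220,302,310,320,330,338,345,450]); vs=np.full(8,v)
    n=cv2.undistortPoints(np.c_[us,vs].astype(float).reshape(-1,1,2),K,np.array(i['distortion'])).reshape(-1,2)
    P=np.c_[n*d[vs,us][:,None],d[vs,us]]; T=i['hand_eye']; X=P@T[:3,:3].T+T[:3,3]
    print(v,[tuple((x*1000).round().astype(int).tolist()) for x in X[[0,1,3,5]]])
p=cv2.imread('pics/w1.png'); cv2.imwrite('pics/w1c.png',cv2.resize(p[270:450,200:440],(800,600)))
E
```

```text
426.9305394689216 426.9305394689216 318.49001228039305 241.90785730039417 [0.01706578 0.         0.         0.         0.        ]
280 [(168, -92, 69), (167, -16, 69), (168, 0, 69), (169, 17, 69)]
288 [(168, -93, 77), (168, -16, 77), (170, 0, 78), (169, 17, 77)]
296 [(169, -93, 85), (-39, -8, -12), (-37, 0, -11), (-39, 7, -12)]
304 [(169, -94, 94), (-47, -7, -12), (-45, 0, -11), (-46, 7, -12)]
312 [(168, -94, 102), (-53, -7, -12), (-52, -1, -11), (-54, 6, -12)]
320 [(167, -95, 110), (-59, -7, -12), (-56, -1, -10), (-60, 6, -12)]
328 [(-112, -23, -38), (-63, -7, -11), (-59, -1, -8), (-65, 6, -12)]
336 [(-116, -22, -38), (-71, -7, -12), (-60, -1, -6), (-71, 5, -12)]
344 [(-120, -21, -39), (-75, -6, -12), (-73, -1, -10), (-116, 3, -36)]
352 [(-122, -21, -38), (-81, -6, -12), (-78, -1, -10), (-118, 3, -36)]
360 [(-126, -20, -39), (-118, -5, -34), (-117, -1, -33), (-118, 3, -34)]
368 [(-127, -20, -38), (-120, -5, -33), (-120, -1, -33), (-120, 3, -34)]
376 [(-128, -20, -37), (-122, -4, -33), (-122, -1, -33), (-122, 3, -33)]
384 [(-129, -19, -36), (-122, -4, -31), (-123, -1, -31), (-122, 3, -31)]
392 [(-129, -20, -34), (-121, -5, -28), (-123, -1, -30), (-122, 3, -29)]
400 [(-128, -20, -32), (-89, -6, -1), (-84, -1, 3), (-122, 3, -27)]
408 [(-128, -20, -30), (-88, -6, 3), (-85, -1, 5), (-122, 3, -25)]
416 [(-128, -20, -28), (-90, -6, 4), (121, 0, 181), (-107, 4, -10)]
424 [(-128, -20, -26), (-91, -6, 6), (110, 0, 180), (-107, 4, -8)]
432 [(-129, -20, -25), (-92, -6, 8), (98, 0, 178), (-129, 3, -25)]
440 [(-131, -20, -25), (-131, -4, -25), (-130, -1, -24), (-130, 3, -24)]
448 [(-132, -20, -24), (-132, -4, -25), (-133, -1, -25), (-133, 3, -25)]
456 [(-135, -19, -25), (-134, -4, -24), (-135, -1, -25), (-135, 2, -25)]
464 [(-137, -18, -26), (-137, -4, -26), (-138, -1, -26), (-139, 2, -27)]
472 [(-140, -18, -26), (-139, -4, -26), (-139, -1, -26), (-140, 2, -27)]
```

View pics/w1c.png

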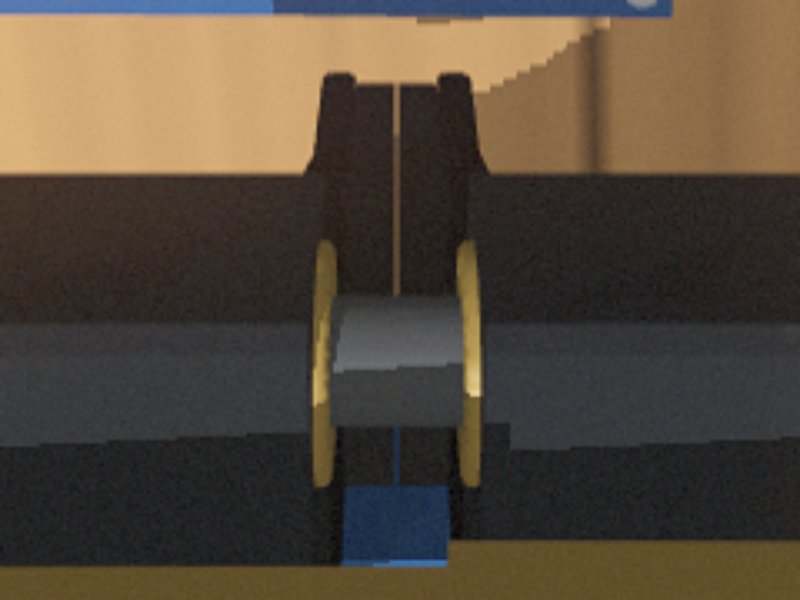

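Request:
servo_tool(dp=[[0,0,0.7],[0,0,0.7],[0,0,0.7],[0,0,0.7],[0,0,0.7]], yaw=[0,0,0,0,0])

```text
time: 7.6
position: [0.5766, 0.113, 0.084]
tool_rot: [1.252, 1.181, -1.253]
ft_force: [-0.0, -0.4, 0.4]
grip_width: 0.008
```

Request:
servo_tool(dp=[[0.3,0,0],[0.3,0,0],[0.3,0,0],[0.2,0,0],[0.1,0,0]], yaw=[0,0,0,0,0])

```text
time: 8.1
position: [0.576, 0.1148, 0.053]
tool_rot: [1.251, 1.183, -1.252]
ft_force: [0.0, -0.0, 0.5]
grip_width: 0.007
```

```bash
python3 - <<'E'
from plan import *
p,t,s=cur(); print(p,np.degrees(t),w2box(p),s['time'],s['ft_force'])
save('wrist','w3.png')
d=np.load('pics/w3.png.npy'); 
for v in range(270,320,4): print(v,world('wrist',[310,320,330],[v]*3,d[v,[310,320,330]]).round(3)[1])
p,_=save('scene','s3.png'); cv2.imwrite('pics/s3c.png',cv2.resize(p[180:420,280:600,::-1],(800,600)))
E
```

```text
[0.57599221 0.11482625 0.05296855] -3.2892271486932905 [ 12.89119102 -99.08362073] 8.1 [ 0.00239541 -0.02132232  0.47776357]
270 [0.577 0.131 0.075]
274 [0.576 0.129 0.075]
278 [0.576 0.128 0.076]
282 [0.576 0.125 0.075]
286 [0.576 0.124 0.075]
290 [0.576 0.121 0.074]
294 [0.576 0.125 0.087]
298 [0.576 0.125 0.091]
302 [0.576 0.126 0.096]
306 [0.576 0.125 0.097]
310 [0.576 0.125 0.102]
314 [0.576 0.125 0.106]
318 [0.576 0.125 0.107]
```

View pics/s3c.png

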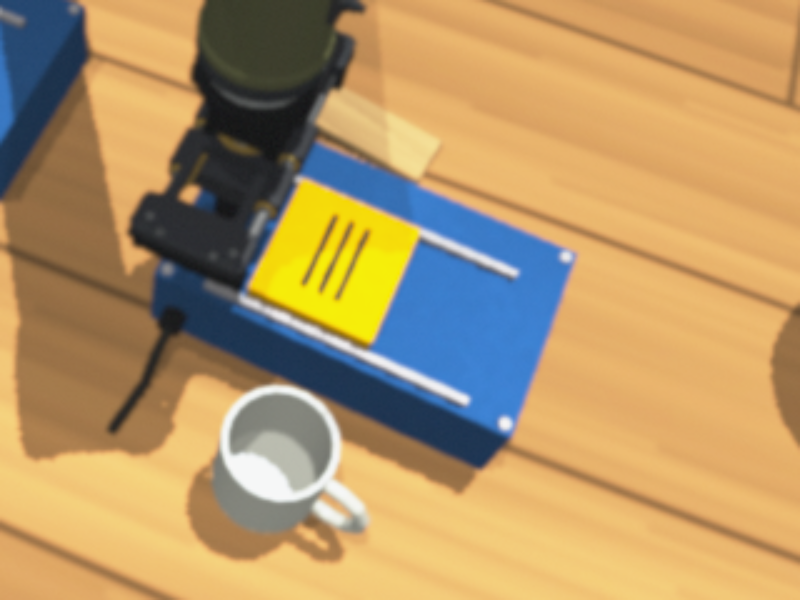

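View pics/w3.png

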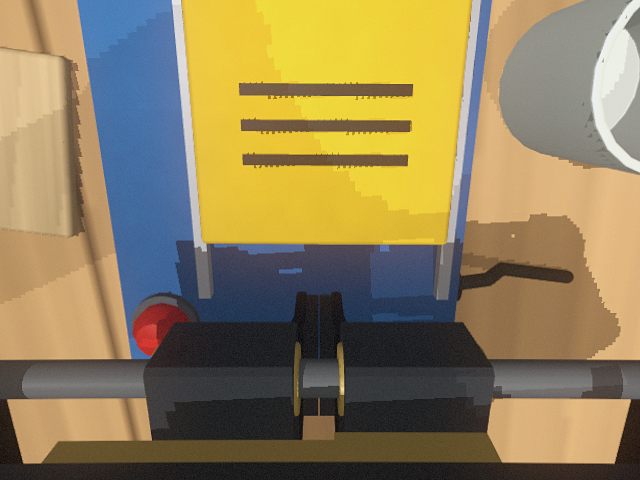

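Request:
servo_tool(dp=[[0.1,0,-0.2],[0,0,-0.3],[0,0,-0.2],[0,0,-0.2],[0,0,-0.2]], yaw=[0,0,0,0,0])

```text
time: 8.7
position: [0.5784, 0.1412, 0.0516]
tool_rot: [1.252, 1.18, -1.253]
ft_force: [-1.5, -2.2, 1.6]
grip_width: 0.004
```

Request:
servo_tool(dp=[[0,0,-0.2],[0,0,-0.2],[0,0,-0.2],[0,0,-0.2],[0,0,-0.2]], yaw=[0,0,0,0,0])

```text
time: 9.2
position: [0.5799, 0.1666, 0.0515]
tool_rot: [1.253, 1.18, -1.252]
ft_force: [0.8, -1.6, 2.0]
grip_width: 0.004
```

```bash
python3 - <<'E'
from plan import *
p,t,s=cur(); print(p,np.degrees(t),w2box(p),s['time'],s['ft_force'])
save('wrist','w4.png')
E
```

```text
[0.579943   0.16660171 0.05153611] -3.376159504479003 [ 13.76440833 -47.16499005] 9.2 [ 0.76654736 -1.64892509  1.95639034]
```

View pics/w4.png

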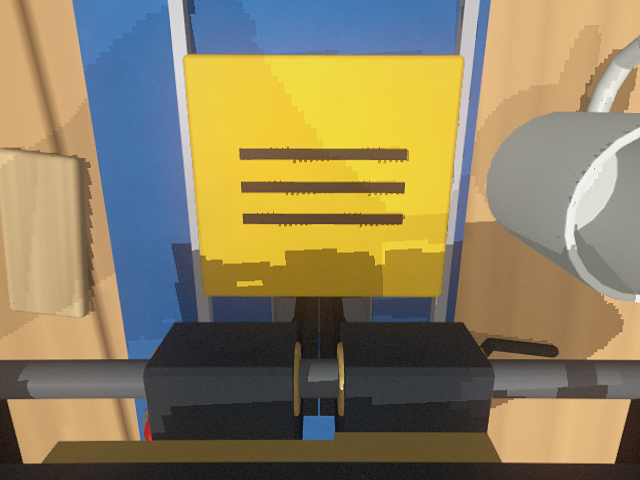

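Request:
servo_tool(dp=[[0,0,-0.2],[0,0,-0.2],[0,0,-0.2],[0,0,-0.2],[0,0,-0.2]], yaw=[0,0,0,0,0])

```text
time: 9.75
position: [0.5814, 0.1915, 0.0514]
tool_rot: [1.252, 1.181, -1.252]
ft_force: [1.1, -1.8, 0.1]
grip_width: 0.009
```

Request:
servo_tool(dp=[[0,0,-0.1],[0,0,-0.1],[0,0,-0.1],[0,0,0],[0,0,0]], yaw=[0,0,0,0,0])

```text
time: 10.25
position: [0.5817, 0.1983, 0.0514]
tool_rot: [1.252, 1.18, -1.253]
ft_force: [0.1, -3.0, -0.3]
grip_width: 0.005
```

```bash
python3 - <<'E'
from plan import *
p,t,s=cur(); print(p,np.degrees(t),w2box(p),s['time'],s['ft_force'])
E
```

```text
[0.5816966  0.19827612 0.05142022] -3.3960983624630443 [ 13.63642717 -15.44233733] 10.25 [ 0.12640754 -2.97744891 -0.29535377]
```

Request:
servo_tool(dp=[[0,0,-0.1],[0,0,0],[0,0,0],[0,0,0],[0,0,0]], yaw=[0,0,0,0,0])

```text
time: 10.75
position: [0.5817, 0.1982, 0.0514]
tool_rot: [1.25, 1.178, -1.257]
ft_force: [-1.7, -6.4, 3.2]
grip_width: 0.003
```

Request:
servo_tool(dp=[[0,0,0.3],[-0.5,0,0.6],[-0.5,0,0.8],[-0.4,0,0.8],[0,0,0.8]], yaw=[0,0,0,0,0])

```text
time: 11.25
position: [0.5777, 0.1201, 0.0881]
tool_rot: [1.255, 1.181, -1.248]
ft_force: [-0.5, 0.2, 0.5]
grip_width: 0.007
```

```bash
python3 - <<'E'
from plan import *
save('wrist','w5.png')
p,t,s=cur(); print(p,np.degrees(t),w2box(p),s['time'],s['ft_force'])
for l in ['red_well','red_button_top']:
    print(l,[(round(r['score'],2),r['extent']) for r in ctrl.search_frame('wrist',l)[:3]])
E
```

```text
[0.57764098 0.11480363 0.08705102] -3.571895581558553 [ 14.53840314 -99.00842271] 11.3 [-0.01929558 -3.36158348 -1.32373473]
red_well [(0.59, [114.0, 1.0, 541.0, 333.4])]
red_button_top [(0.83, [298.7, 139.9, 347.2, 183.7])]
```

View pics/w5.png

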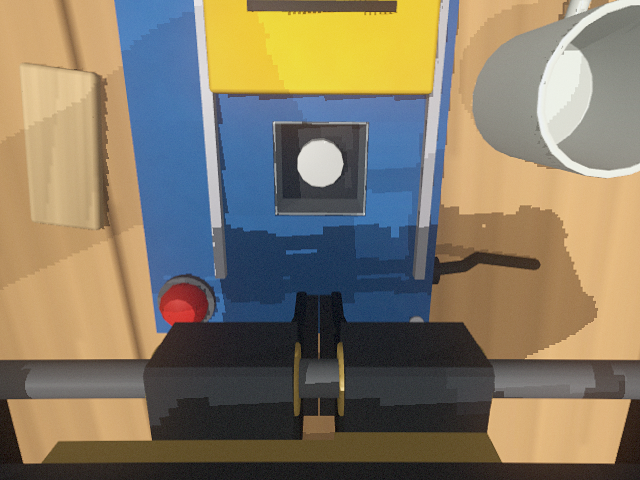

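```bash
python3 - <<'E'
from plan import *
p,t,s=cur(); print(p,np.degrees(t),w2box(p),s['time'])
im,d=save('wrist','w6.png')
g=cv2.cvtColor(im,cv2.COLOR_RGB2HSV).astype(int)
m=(g[...,1]<60)&(g[...,2]>110); m[:, :270]=0;m[:,375:]=0;m[:120]=0;m[225:]=0
m&=(d>0)
v,u=np.nonzero(m); X=world('wrist',u,v,d[v,u]); print('z range',np.percentile(X[:,2],[5,50,95]))
b=(abs(X[:,2]-.051)<.006); Q=X[b]; print('button',Q.mean(0),w2box(Q.mean(0)),[w2box(x).round(1) for x in (np.percentile(Q,2,axis=0),np.percentile(Q,98,axis=0))],b.sum())
r=(abs(X[:,2]-.075)<.004); Q=np.array([w2box(x) for x in X[r]]); print('rim',np.percentile(Q,[2,98],axis=0),r.sum())
vv,uu=np.mgrid[100:260,260:390]; vv,uu=vv.ravel(),uu.ravel(); Z=world('wrist',uu,vv,d[vv,uu]); k=Z[:,2]<.068; Q=np.array([w2box(x) for x in Z[k]]); print('deep',np.percentile(Q,[1,99],axis=0))
E
```

```text
[0.5770213  0.11838648 0.08641681] -3.5043609141620933 [ 13.70732716 -95.46862579] 11.4
z range [0.04946181 0.05111324 0.07345133]
button [0.58032935 0.17724981 0.05084663] [ 13.51857898 -36.51272473] [array([  2.9, -48.7]), array([ 24.1, -24.5])] 1755
rim [[ -9.19401264 -60.08692645]
 [ 36.40205701 -16.25160135]] 560
deep [[ -8.3985784  -59.00449298]
 [ 35.50333459 -16.51192697]]
```

Request:
servo_tool(dp=[[0,0,-0.5],[0,0,-0.6],[0,0,-0.6],[0,0,-0.5],[0,0,0]], yaw=[0,0,0,0,0])

```text
time: 11.95
position: [0.5794, 0.1781, 0.0866]
tool_rot: [1.25, 1.185, -1.248]
ft_force: [-0.5, 0.9, 1.2]
grip_width: 0.003
```

Request:
servo_tool(dp=[[0.2,0,0],[0.2,0,0],[0,0,0],[0,0,0],[0,0,0]], yaw=[0,0,0,0,0])

```text
time: 12.45
position: [0.5804, 0.1733, 0.0765]
tool_rot: [1.253, 1.18, -1.253]
ft_force: [-0.4, 0.4, 0.2]
grip_width: 0.009
```

```bash
python3 - <<'E'
from plan import *
p,t,s=cur(); print(p,np.degrees(t),w2box(p),s['time'],s['ft_force'])
save('wrist','w7.png')
E
```

```text
[0.58038275 0.17325915 0.0765496 ] -3.4214855239915 [ 13.80855802 -40.49318575] 12.45 [-0.42698628  0.43017512  0.157427  ]
```

View pics/w7.png

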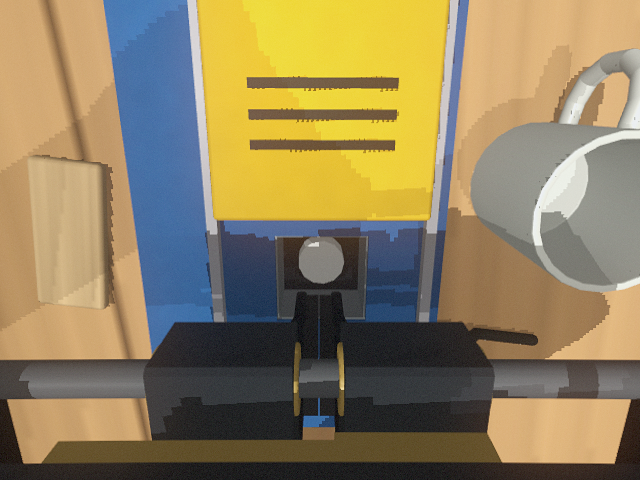

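```bash
python3 - <<'E'
from plan import *
p,t,s=cur(); im=cv2.imread('pics/w7.png')[:,:,::-1]; d=np.load('pics/w7.png.npy')
vv,uu=np.mgrid[225:290,260:390]; vv,uu=vv.ravel(),uu.ravel(); Z=world('wrist',uu,vv,d[vv,uu]); k=Z[:,2]<.068; Q=np.array([w2box(x) for x in Z[k]]); print('deep',np.percentile(Q,[1,99],axis=0))
k=(abs(Z[:,2]-.051)<.003); 
M=np.zeros((480,640),np.uint8); M[vv[k],uu[k]]=1; n,l,st,c=cv2.connectedComponentsWithStats(M); j=1+np.argmax(st[1:,4]); kk=(l==j)[vv,uu]&k
Q=np.array([w2box(x) for x in Z[kk]]); print('button',np.percentile(Q,[1,50,99],axis=0),Z[kk].mean(0),kk.sum())
for v in (290,294,298,302): print(v,world('wrist',[320],[v],d[v,[320]]))
E
```

```text
deep [[ -7.97869917 -60.10959696]
 [ 35.97226306 -23.91983669]]
button [[  2.4109884  -49.58323881]
 [ 14.13434253 -37.20166385]
 [ 25.81835345 -25.75047537]] [0.58076981 0.17644741 0.05085537] 1553
290 [[0.5790205  0.15333851 0.03903416]]
294 [[0.58057281 0.18432604 0.11169998]]
298 [[0.58054025 0.1839842  0.11481093]]
302 [[0.58052425 0.18395646 0.11844799]]
```

Request:
servo_tool(dp=[[0.4,0,-0.08],[0.5,0,0],[0.5,0,0],[0.4,0,0],[0.3,0,0]], yaw=[0,0,0,0,0])

```text
time: 13.0
position: [0.5795, 0.1755, 0.0222]
tool_rot: [1.251, 1.182, -1.254]
ft_force: [0.2, 0.6, -0.2]
grip_width: 0.008
```

Request:
servo_tool(dp=[[0.1,0,0],[0.1,0,0],[0,0,0],[0,0,0],[0,0,0]], yaw=[0,0,0,0,0])

```text
time: 13.5
position: [0.5807, 0.1759, 0.0194]
tool_rot: [1.253, 1.18, -1.252]
ft_force: [-0.2, 0.5, 0.8]
grip_width: 0.008
```

Request:
servo_tool(dp=[[0.1,0,0],[0.1,0,0],[0,0,0],[0,0,0],[0,0,0]], yaw=[0,0,0,0,0])

```text
time: 14.0
position: [0.5808, 0.1759, 0.0144]
tool_rot: [1.253, 1.18, -1.252]
ft_force: [0.4, -0.1, 2.8]
grip_width: 0.005
```

Request:
servo_tool(dp=[[0.08,0,0],[0,0,0],[0,0,0],[0,0,0],[0,0,0]], yaw=[0,0,0,0,0])

```text
time: 14.5
position: [0.5808, 0.1759, 0.0123]
tool_rot: [1.253, 1.18, -1.252]
ft_force: [1.3, 0.2, 3.9]
grip_width: 0.008
```

Request:
servo_tool(dp=[[0.08,0,0],[0.04,0,0],[0,0,0],[0,0,0],[0,0,0]], yaw=[0,0,0,0,0])

```text
time: 15.0
position: [0.5808, 0.1759, 0.0106]
tool_rot: [1.253, 1.18, -1.252]
ft_force: [-1.6, -1.7, 13.4]
grip_width: 0.006
```

Request:
servo_tool(dp=[[0,0,0],[0,0,0],[-0.2,0,0],[-0.4,0,0],[-0.6,0,0]], yaw=[0,0,0,0,0])

```text
time: 15.5
position: [0.5781, 0.175, 0.0379]
tool_rot: [1.249, 1.183, -1.257]
ft_force: [0.2, -0.3, 0.5]
grip_width: 0.006
```

Request:
servo_tool(dp=[[-0.7,0,0],[-0.8,0,0],[-0.5,0,0],[0,0,0],[0,0,0]], yaw=[0,0,0,0,0])

```text
time: 16.0
position: [0.5802, 0.1755, 0.0889]
tool_rot: [1.252, 1.18, -1.253]
ft_force: [-0.5, -0.2, 0.7]
grip_width: 0.005
```

```bash
python3 - <<'E'
from plan import *
p,t,s=cur(); print(p,np.degrees(t),w2box(p),s['time'],s['ft_force'])
im,d=save('wrist','w8.png')
print(np.median(world('wrist',[310,320,330],[265]*3,d[265,[310,320,330]]),0))
E
```

```text
[0.58015117 0.17551939 0.08893527] -3.385990496560586 [ 13.44333696 -38.25066488] 16.0 [-0.4914204  -0.2085219   0.68730785]
[0.57924459 0.17082396 0.05040709]
```

View pics/w8.png

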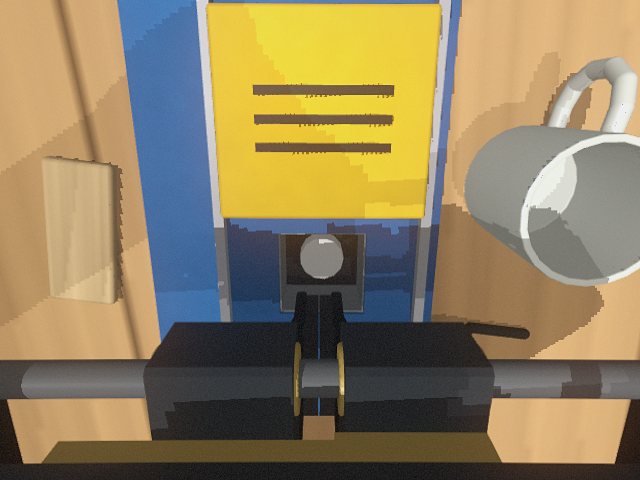

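Request:
servo_tool(dp=[[0,0,-0.5],[0,0,-0.8],[0,0,-0.8],[0,0,-0.8],[0,0,-0.8]], yaw=[0,0,0,0,0])

```text
time: 16.55
position: [0.5849, 0.2699, 0.0879]
tool_rot: [1.251, 1.182, -1.253]
ft_force: [0.7, 0.0, 0.7]
grip_width: 0.007
```

Request:
servo_tool(dp=[[0,0,-0.8],[0,0,-0.8],[0,0,-0.5],[0,0,0],[0,0,0]], yaw=[0,0,0,0,0])

```text
time: 17.05
position: [0.5886, 0.3202, 0.0883]
tool_rot: [1.251, 1.181, -1.253]
ft_force: [-1.0, -1.2, 0.2]
grip_width: 0.008
```

```bash
python3 - <<'E'
from plan import *
p,t,s=cur(); print(p,np.degrees(t),w2box(p),s['time'],s['ft_force'])
im,d=save('wrist','w9.png'); im,_=save('scene','s9.png'); cv2.imwrite('pics/s9c.png',cv2.resize(im[180:420,280:600,::-1],(800,600)))
E
```

```text
[0.58855041 0.32020389 0.08833946] -3.3467003344908455 [ 13.2470866  106.67729373] 17.05 [-1.02578659 -1.19309817  0.23231512]
```

View pics/s9c.png

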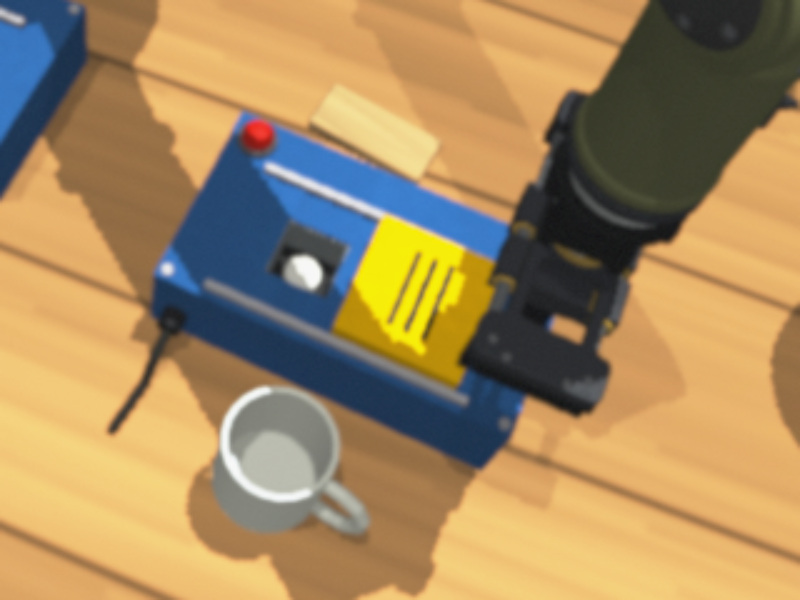

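Request:
servo_tool(dp=[[0.2,0,-0.1],[0.4,0,0],[0.4,0,0],[0.3,0,0],[0.15,0,0]], yaw=[0,0,0,0,0])

```text
time: 17.65
position: [0.5883, 0.3223, 0.051]
tool_rot: [1.251, 1.181, -1.254]
ft_force: [-0.2, -0.5, -0.3]
grip_width: 0.004
```

Request:
servo_tool(dp=[[0,0,0.1],[0,0,0.2],[0,0,0.2],[0,0,0.2],[0,0,0.2]], yaw=[0,0,0,0,0])

```text
time: 18.15
position: [0.588, 0.3008, 0.0532]
tool_rot: [1.254, 1.181, -1.251]
ft_force: [0.3, 0.9, -1.2]
grip_width: 0.006
```

```bash
python3 - <<'E'
from plan import *
p,t,s=cur(); print(p,np.degrees(t),w2box(p),s['time'],s['ft_force'])
im,_=save('scene','s10.png'); cv2.imwrite('pics/s10c.png',cv2.resize(im[180:420,280:600,::-1],(800,600)))
E
```

```text
[0.58797307 0.30076801 0.05319171] -3.3705697233357594 [13.82343025 87.24138694] 18.15 [ 0.32353851  0.86325588 -1.23349731]
```

View pics/s10c.png

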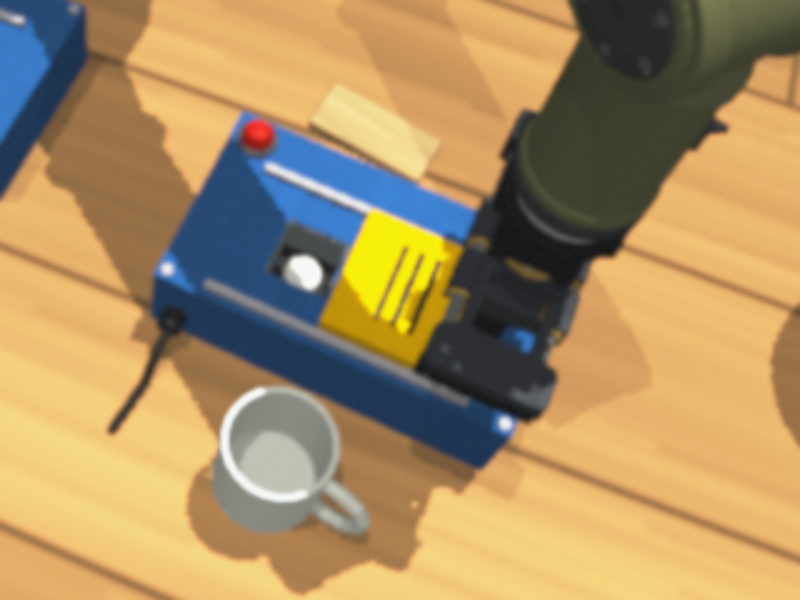

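Request:
servo_tool(dp=[[0.05,0,0.2],[0,0,0.3],[0,0,0.3],[0,0,0.3],[0,0,0.3]], yaw=[0,0,0,0,0])

```text
time: 18.7
position: [0.5856, 0.2649, 0.0515]
tool_rot: [1.252, 1.181, -1.253]
ft_force: [-0.4, 2.0, 2.1]
grip_width: 0.009
```

Request:
servo_tool(dp=[[0,0,0.3],[0,0,0.3],[0,0,0.2],[0,0,0.2],[0,0,0.1]], yaw=[0,0,0,0,0])

```text
time: 19.2
position: [0.5839, 0.2373, 0.0513]
tool_rot: [1.252, 1.18, -1.253]
ft_force: [0.2, 1.7, 1.7]
grip_width: 0.004
```

Request:
servo_tool(dp=[[0,0,0.1],[0,0,0.1],[0,0,0],[0,0,0],[0,0,0]], yaw=[0,0,0,0,0])

```text
time: 19.7
position: [0.5836, 0.2326, 0.0512]
tool_rot: [1.252, 1.18, -1.253]
ft_force: [-0.2, -0.2, -0.4]
grip_width: 0.007
```

```bash
python3 - <<'E'
from plan import *
p,t,s=cur(); print(p,np.degrees(t),w2box(p),s['time'],s['ft_force'])
E
```

```text
[0.58355621 0.2325692  0.05117642] -3.3830093806316217 [13.45897236 18.90067278] 19.7 [-0.16943958 -0.19088713 -0.44492091]
```

Request:
servo_tool(dp=[[0,0,0.08],[0,0,0.04],[0,0,0],[0,0,0],[0,0,0]], yaw=[0,0,0,0,0])

```text
time: 20.2
position: [0.5834, 0.2303, 0.0513]
tool_rot: [1.252, 1.181, -1.252]
ft_force: [-0.7, 1.2, -1.1]
grip_width: 0.008
```

Request:
servo_tool(dp=[[0,0,0.08],[0,0,0],[0,0,0],[0,0,0],[0,0,0]], yaw=[0,0,0,0,0])

```text
time: 20.7
position: [0.5833, 0.2303, 0.0515]
tool_rot: [1.254, 1.183, -1.25]
ft_force: [2.0, 4.2, -3.2]
grip_width: 0.003
```

Request:
servo_tool(dp=[[0,0,0.08],[0,0,0],[0,0,0],[0,0,0],[0,0,0]], yaw=[0,0,0,0,0])

```text
time: 21.2
position: [0.5833, 0.2304, 0.0516]
tool_rot: [1.256, 1.185, -1.247]
ft_force: [2.4, 8.3, -4.8]
grip_width: 0.003
```

Request:
servo_tool(dp=[[0,0,-0.3],[0,0,-0.4],[-0.5,0,-0.4],[-0.8,0,-0.2],[-0.8,0,0]], yaw=[0,0,0,0,0])

```text
time: 21.7
position: [0.5848, 0.2603, 0.1055]
tool_rot: [1.251, 1.182, -1.251]
ft_force: [-0.7, -0.3, 0.4]
grip_width: 0.002
```

Request:
servo_tool(dp=[[-0.8,0,-0.8],[-0.8,0,-0.8],[-0.5,0,-0.8],[0,0,-0.8],[0,0,-0.8]], yaw=[0,0,0,0,0])

```text
time: 22.2
position: [0.5915, 0.3599, 0.1585]
tool_rot: [1.254, 1.18, -1.251]
ft_force: [0.2, -0.5, 0.2]
grip_width: 0.006
```

Request:
servo_tool(dp=[[0,0,-0.8],[0,0,-0.5],[0,0,0],[0,0,0],[0,0,0]], yaw=[0,0,0,0,0])

```text
time: 22.7
position: [0.5936, 0.3894, 0.1566]
tool_rot: [1.253, 1.179, -1.254]
ft_force: [-0.4, 0.3, -0.2]
grip_width: 0.004
```

```bash
python3 - <<'E'
from plan import *
p,t,s=cur(); print(p,np.degrees(t),w2box(p),s['time'],s['ft_force'])
im,_=save('scene','s11.png'); cv2.imwrite('pics/s11c.png',cv2.resize(im[180:420,280:600,::-1],(800,600)))
im,d=save('top','t11.png')
hsv=cv2.cvtColor(im,cv2.COLOR_RGB2HSV).astype(int); m=(abs(hsv[...,0]-25)<8)&(hsv[...,1]>180)&(d>0); m[:,:110]=0;m[:,300:]=0;m[:130]=0;m[300:]=0
v,u=np.nonzero(m); X=world('top',u,v,d[v,u]); X=X[(X[:,2]>.086)&(X[:,2]<.1)]; Q=np.array([w2box(x) for x in X]); print(len(Q),np.percentile(Q,[1,99],axis=0))
for l in ['mug_mid','jar_mid','rib_mid']:
    for r in ctrl.cut_out('top',l)[:1]:
        m=r['region']&(d>0); v,u=np.nonzero(m); W=world('top',u,v,d[m]); print(l,r['extent'],np.median(W,0).round(3))
E
```

```text
[0.59364801 0.38941881 0.15657951] -3.4633786283466876 [ 14.23082903 176.07270865] 22.7 [-0.41195432  0.27792984 -0.2023216 ]
2258 [[-31.45917809 -84.36597259]
 [ 61.61481689   2.54007474]]
mug_mid [167.5, 139.8, 228.5, 181.0] [0.725 0.207 0.032]
jar_mid [378.7, 170.8, 416.6, 202.2] [ 0.656 -0.175  0.083]
rib_mid [196.4, 295.6, 243.1, 323.7] [0.419 0.184 0.009]
```

View pics/s11c.png

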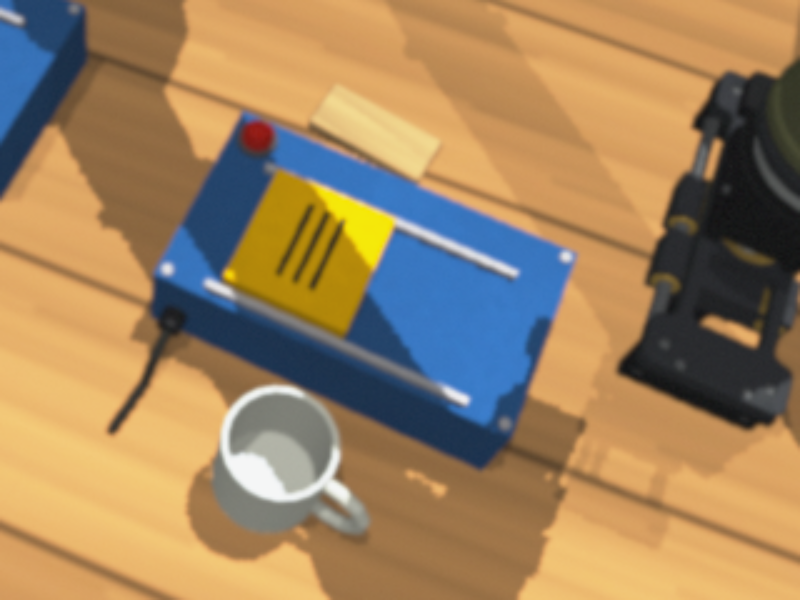

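View pics/t11.png

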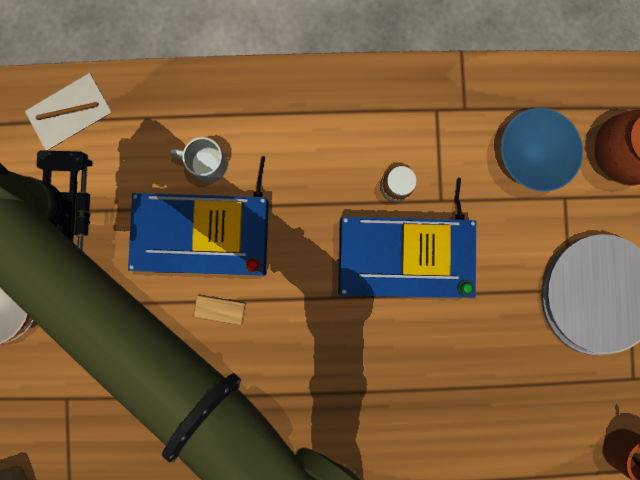

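```bash
python3 -c "
from bench import ctrl
print(ctrl.close_job())"
```

```text
the job is handed in; nothing more can be done
None
```

The red-lamp box has been reset, its cover is shut again, and the job was handed in at about 23 s of the 48 s allowed. The hand-in call returned no verdict.

- **Opening:** I pushed the yellow cover to its open stop. It stopped moving while the push force rose to about 6 N.
- **Pressing:** I pressed the button until it bottomed out. The force went from about 4 N to 13 N over the last 1.7 mm, and I held it there briefly. The wrist picture afterwards showed it back up, with its top at about z = 0.050 m.
- **Closing:** I pushed the cover back until it stopped moving, with the force reaching about 8 N. In the final top picture its centre lies within about 1 mm of the well's nominal position. The arm was then clear of everything.
- **Other things:** The mug, jar and rib measured within 1 mm of where they started. I never went to work on the green-lamp box, and it looks unchanged.

**One disagreement:** The fingertips turned out to be about 34 mm short of the reported TCP. Because of this my first pushing pass went over the cover without touching it. I measured the offset from the wrist depth picture and corrected every later height for it.

**Not settled:** The red lamp looks darker in the last pictures. That may be the arm's shadow or the reset itself; I did not check which.

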